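Stand the sealant cartridge up on its parking ring

TASK

The dark-labelled sealant cartridge has been left lying on the blue mat. Stand it up for storage: lift it by its nozzle end and tip it up over the edge of its base, keeping the base down on the mat rather than picking the whole cartridge up, until it stands upright, nozzle on top, with its base inside the yellow ring; then let go. Leave the jar and the blue box where they are.

Things in the scene. Friction and masses are not known exactly. Their poses are not given: they have to be found in the camera images.
- cartridge: Loose sealant cartridge, dark label, about 0.25 kg; can roll. Round body 48 mm in diameter, 227 mm long; then a nozzle 22 mm thick tapering to 11 mm at 280 mm, then 11 mm to its end at 313 mm (all from the base). Origin: centre of the flat base, at the start 24 mm above the mat's top. Its z axis runs from base to nozzle tip, level at the start. Standing, it topples if leant over 10 degrees.
- nozzle (a point): Point on the cartridge's axis, in the middle of its nozzle tip, 285 mm from the base; about 11 mm thick there. 27 mm above the bench at the start. Pinched there it does not swing freely between the fingers: if the hand does not turn with it, the base may be dragged over the mat towards the ring's side as it nears vertical.
- mat: Flat blue mat, 400 x 130 x 3 mm, fixed to the bench. Origin: centre of its underside; x along its length, towards the end where the nozzle lies at the start; the yellow ring is near the other end. The cartridge lies lengthwise on it: tipped up about the lower edge of its base without slipping, it lands in or near the ring's middle.
- ring (a point): Centre of the flat yellow parking ring painted on the mat (110 mm in diameter), on the mat's top, 145 mm from the mat's middle along its -x.
- jar: Bystander: white jar with green cap, 56 mm in diameter, 79 mm high, standing; origin at the centre of its underside.
- screw_box: Bystander: closed blue box, 90 x 120 x 29 mm; origin at the centre of its underside.

How it is judged:
On the way:
1. the cartridge is tipped up more than half way (axis within 40 degrees of vertical, nozzle up) with its base still down on the mat (angle between cartridge's own z axis and vertical below 0.7 rad and height (world z) of cartridge below 0.045 m), for 0.1 s.
At the end, for the whole second after the job is handed in: The cartridge stands upright on the mat by itself, nozzle on top (axis within 4.5 degrees of vertical, no more than a slight rocking), its base within the yellow ring (base centre at most 33 mm from the ring's centre) (angle between cartridge's own z axis and vertical below 0.08 rad and horizontal distance between cartridge and ring below 0.033 m and height (world z) of cartridge below 0.01 m and linear speed of cartridge below 0.05 m/s); the robot touches nothing.
It fails at once if the cartridge's base is lifted clear of the mat (base centre more than 60 mm above the bench) (height (world z) of cartridge above 0.06 m).
It fails at once if the jar or the blue box is pushed more than 30 mm (distance of any of jar, screw_box from where it was at the start of the episode above 0.03 m).
It also fails if it takes over 43 s, if anything falls off the work surface, if the arm or the gripper's body presses on something with over 40 N, if the wrist force passes 120 N, or if a joint passes its speed limit or range.

ROBOT

A 6-joint arm with a two-finger parallel gripper is mounted at the origin on a cart in front of the work surface, level with it; the furniture and walls round the work are solid. World frame = base frame: x ahead of the robot, y to its left, z up, the work surface at z = 0. Lengths are in m, angles in rad, forces in N, time in s.
With the tool pointing down it reaches from about 0.25 to 0.775 m from the base axis. Payload 4 kg.
Tool frame: the origin (TCP) lies midway between the tips of the shut fingers; the grasp point (between the pads) lies 19 mm behind it (manip.grip_depth is the distance from the TCP to the grasp point, in m); z points along the fingers, y is the line along which they close (so a half turn about z gives the same grasp; the last joint's range is limited). The gripper opens to 94 mm and grips with 3 to 60 N. Pads are 16 mm wide; open, the fingers measure 119 mm over their backs; the gripper's body (75 mm by 177 mm) begins 78 mm behind the grasp point.
Start: joints at [-1.367, 0.087, 1.371, -0, 1.684, -0.103], TCP at [0.166, -0.524, 0.206] pointing down, gripper open.
Joint ranges: [-3.1, 3.1], [-0.76, 2.03], [0.27, 2.55], [-1.08, 4.22], [0.17, 2.65], [-2.57, 2.57]. Speed limits (rad/s): [2.79, 2.79, 3.14, 3.14, 3.14, 3.14].

INTERFACE

Orientations are given as a unit quaternion [w, x, y, z].
In Python, from rig import manip gives the robot as it stands.
- The arm moves only by the tool move_arm, never from a script. Its argument "motion" is a list of rows, each a list of 6 numbers: the shift along the tool's x, y, z normalised to -1 to 1, where 1 is 0.4 m, then the turn, a rotation vector about the tool's x, y, z normalised to -1 to 1, where 1 is 2 pi rad. A call has 1 to 12 rows; each row shifts and turns the commanded pose from where the row before left it, along the tool's axes as they then stand; what a row does not reach is not made up. A row lasts 1/10 s, in which the tool goes at most 50 mm and 8.59 degrees, less where a joint would pass 70% of its speed; a pose out of reach is approached as far as the arm can. A call with a number of a shift or a turn outside -1 to 1 is refused whole. A call with a gripper value outside its range is refused whole. "jaw" is the finger opening in mm, from 0 to 94, set as the call begins (left out, the last holds). The fingers move at their own pace and stop on an object; "force" is the grip in N (left out, the last holds). Time passes only in rows, so rows that do not move let the fingers close. It gives the time, the measured TCP pose, the force, the opening and the grip force at its end, in the units of the state.
- manip.get_state(): the state, without advancing time (a new reading comes with each control period).
- manip.grab_frame(name): name is "side" or "top"; returns a dict with "pixels" (420x560x3 uint8, red, green, blue), "range_z" (420x560 float32, m along the optical axis (not along the pixel's ray), 0 where there is no reading), "mtx" (3x3 intrinsics, pixels), "T" (4x4, takes a point from camera to world coordinates). Camera axes: x right, y up, looking along -z (the intrinsics and any distortion apply to the point x, -y, -z); pixel columns grow to the right and rows downward; lengths in m; the calibration is good to about 2 mm. A picture is of the moment at which its call begins.
- manip.close_job(): hands the job in; it is judged then, once.
The state is a dict: "time_s": time; "joint_positions": joint angles; "qvel": joint speeds; "tau": joint torques, N m; "tcp_pos": TCP position; "ee_rot": TCP orientation; "ft_force": force on the tool from outside, world axes, zero at the start; "torque": the same for the moment, N m; "finger_gap": opening from 0.0 (shut) to 1.0 (fully open); "finger_force": force on a finger pad.
Only numpy, scipy, OpenCV 4.12 (cv2) and the standard library are available. Lean on these libraries where they do the work, as an engineer would, in place of code of your own. Each camera call takes 0.05 s, during which the arm holds its last target. There are 200 camera calls.

## Working session

There is one attempt and no reset: what is moved stays moved. The work goes in short steps, Python scripts to look and compute and a tool call to move; the robot and the scene stay as the last step left them, time stands still between calls to the robot, and variables do not carry over. Pictures are saved under pics/ and viewed, at most 10 in all, crops included, and the job is handed in when it is done.

Besides the shell and the picture viewer there is one more tool, called after "Call:" by a JSON object that holds its "fn" and its "kwargs". move_arm: Moves the arm, as the interface text tells. Scaled input: -1 to 1 covers 0.4 m each way for a shift and 2 pi rad each way for a turn. Its arguments: {"type":"object","properties":{"motion":{"type":"array"},"jaw":{"type":"number"},"force":{"type":"number"}},"required":["motion"]}

```bash
mkdir -p pics; python3 - <<'E'
from rig import manip
import cv2,numpy as np
s=manip.get_state();print(s['tcp_pos'],s['ee_rot'],s['time_s'],manip.grip_depth)
for n in('top','side'):
    f=manip.grab_frame(n);np.savez(f'{n}0.npz',**f);cv2.imwrite(f'pics/{n}0.png',f['pixels'][...,::-1]);print(f['T'].round(3).tolist())
E
```

```text
[ 0.16599086 -0.52375169  0.20429497] [-1.13177247e-03  9.88255074e-01  1.52809118e-01 -4.61976316e-05] 0.0 0.0188
[[-0.007, 0.981, -0.196, 0.276], [-1.0, -0.01, -0.015, -0.033], [-0.017, 0.196, 0.981, 1.484], [0.0, 0.0, 0.0, 1.0]]
[[-0.999, 0.029, -0.034, 0.5], [-0.044, -0.463, 0.885, 0.876], [0.01, 0.886, 0.464, 0.525], [0.0, 0.0, 0.0, 1.0]]
```

View pics/top0.png

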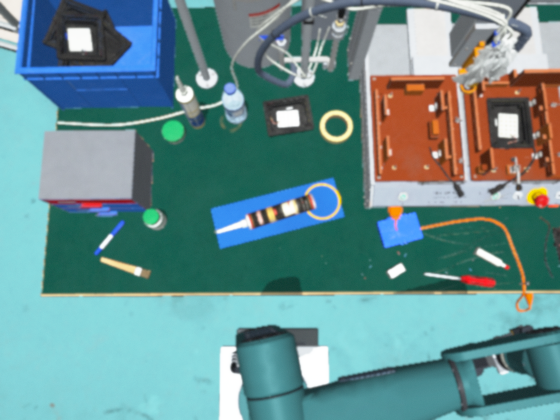

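View pics/side0.png

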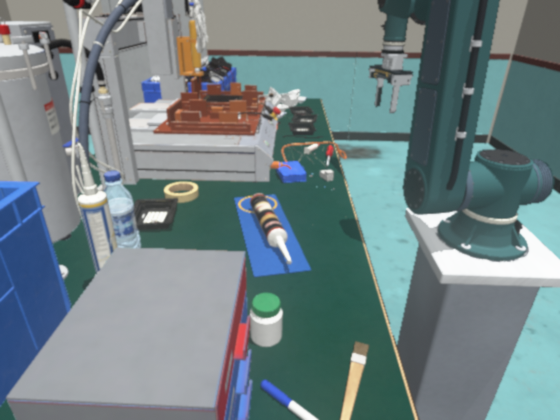

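The top view shows the mat at about (213–345, 180–246). The cartridge's nozzle tip is near (218,232), its base near (315,200) and the ring near (323,201). The jar is at (153,218) and the blue box at (400,230). The side view agrees.

```bash
cat > h.py <<'E'
import numpy as np,cv2
def ray_plane(f,uv,z):
    K=f['mtx'];T=f['T'];uv=np.atleast_2d(uv).astype(float)
    d=np.c_[(uv[:,0]-K[0,2])/K[0,0],-(uv[:,1]-K[1,2])/K[1,1],-np.ones(len(uv))]@T[:3,:3].T
    o=T[:3,3];return o+d*((z-o[2])/d[:,2])[:,None]
def cloud(f):
    v,u=np.mgrid[:420,:560];K=f['mtx'];r=f['range_z']
    c=np.stack([(u-K[0,2])/K[0,0]*r,-(v-K[1,2])/K[1,1]*r,-r],-1)
    return c@f['T'][:3,:3].T+f['T'][:3,3]
E
python3 - <<'E'
from h import *
for n in('top','side'):
    f=np.load(n+'0.npz');P=cloud(f);hsv=cv2.cvtColor(f['pixels'],cv2.COLOR_RGB2HSV)
    roi=(abs(P[...,0]-.4)<.35)&(abs(P[...,1])<.35)&(f['range_z']>0)
    blue=(hsv[...,0]>98)&(hsv[...,0]<125)&(hsv[...,1]>120)&(hsv[...,2]>80)&roi
    k,l,st,c=cv2.connectedComponentsWithStats(blue.astype(np.uint8))
    for i in range(1,k):
        if st[i,4]>150:
            m=l==i;v,u=np.nonzero(m);w=ray_plane(f,np.c_[u,v],.003)
            print(n,'blue',st[i],cv2.minAreaRect(w[:,:2].astype(np.float32)),'z',np.median(P[m][:,2]))
            if st[i,4]>1000: rect=cv2.boxPoints(cv2.minAreaRect(w[:,:2].astype(np.float32)));print(rect.round(3).tolist())
    # raised points in mat = cartridge
    poly=np.array(rect,np.float32)
    ins=np.array([cv2.pointPolygonTest(poly,(float(a),float(b)),False)>=0 for a,b in P[...,:2].reshape(-1,2)]).reshape(420,560)
    up=ins&(P[...,2]>.016)&(P[...,2]<.08)
    Q=P[up];c=Q[:,:2].mean(0);d=np.linalg.svd(Q[:,:2]-c,full_matrices=False)[2][0];d*=np.sign(d[1])
    t=(Q[:,:2]-c)@d;print('cart',c,d,np.degrees(np.arctan2(d[1],d[0])),'base',c+d*t.min(),'tip',c+d*t.max(),t.max()-t.min(),'zmax',np.percentile(Q[:,2],98))
    yel=ins&(hsv[...,0]>12)&(hsv[...,0]<35)&(hsv[...,1]>90)&(P[...,2]<.012);print('ring',cv2.minEnclosingCircle(P[yel][:,:2].astype(np.float32)))
    for nm,x0 in(('jar',(153,218)),):
        pass
f=np.load('top0.npz');print('jar',cloud(f)[213,152],'box',cloud(f)[238,400])
E
```

```text
top blue [ 210  177  127   53 1643] ((0.599334716796875, 3.263354301452637e-05), (0.0700332522392273, 0.40813323855400085), 18.190092086791992) z 0.0038546787412907513
[[0.5019999742507935, 0.18299999833106995], [0.6299999952316284, -0.20499999821186066], [0.6959999799728394, -0.18299999833106995], [0.5690000057220459, 0.20499999821186066]]
top blue [310 187  27  29 587] ((0.5900802612304688, -0.15809515118598938), (0.0816844254732132, 0.09013668447732925), 89.42617797851562) z 0.0036965453097757006
top blue [ 216  206  129   43 1551] ((0.5130922794342041, -0.022813230752944946), (0.050087448209524155, 0.40583330392837524), 14.087066650390625) z 0.0038484518163171
[[0.4390000104904175, 0.1679999977350235], [0.5379999876022339, -0.22599999606609344], [0.5870000123977661, -0.21400000154972076], [0.4880000054836273, 0.18000000715255737]]
top blue [376 218  13  31 270] ((0.4866170883178711, -0.33810359239578247), (0.09379685670137405, 0.03534655272960663), 0.33318763971328735) z 0.028413679551982263
cart [0.52582279 0.00416213] [-0.24930314  0.9684255 ] 104.43627952177773 base [ 0.560531
[... 292 characters left out ...]
06104) z 0.01708856926721003
side blue [ 234  194   78   83 2629] ((0.5540043711662292, -0.011275514960289001), (0.13473695516586304, 0.4089067280292511), 13.927999496459961) z 0.0035661835567967204
[[0.4390000104904175, 0.17100000381469727], [0.5379999876022339, -0.22599999606609344], [0.6690000295639038, -0.1940000057220459], [0.5699999928474426, 0.2029999941587448]]
cart [0.54546766 0.02369569] [-0.32725619  0.94493565] 109.10232187028839 base [ 0.59613503 -0.12260376] tip [0.49150411 0.17951269] 0.3197217231601099 zmax 0.05313670393609245
ring ((0.5901892185211182, -0.15362785756587982), 0.05711613595485687)
jar [0.54175671 0.35907214 0.08243514] box [ 0.46601304 -0.38438232  0.03629164]
```

```bash
python3 - <<'E'
from h import *
poly=np.array([[.439,.171],[.538,-.226],[.669,-.194],[.570,.203]],np.float32)
for n in('top','side'):
    f=np.load(n+'0.npz');P=cloud(f)
    c0=poly.mean(0);pp=(poly-c0)*1.03+c0
    ins=np.array([cv2.pointPolygonTest(pp,(float(a),float(b)),False)>=0 for a,b in P[...,:2].reshape(-1,2)]).reshape(420,560)
    Q=P[ins&(P[...,2]>.014)&(P[...,2]<.08)];c=Q[:,:2].mean(0);d=np.linalg.svd(Q[:,:2]-c,full_matrices=False)[2][0];d*=np.sign(d[1])
    t=(Q[:,:2]-c)@d;s=(Q[:,:2]-c)@[-d[1],d[0]]
    print(n,len(Q),'yaw',np.degrees(np.arctan2(d[1],d[0])),'base',c+d*t.min(),'tip',c+d*t.max(),t.max()-t.min())
    print(' nozzle',Q[t>t.max()-.05].mean(0),'lat',[np.median(s[(t>a)&(t<a+.04)]).round(4) for a in np.arange(t.min(),t.max()-.03,.04)],'noz z',np.percentile(Q[t>t.max()-.05][:,2],[50,95]))
E
```

```text
top 1291 yaw 107.10877938335794 base [ 0.59185746 -0.15906306] tip [0.48757744 0.17971971] 0.3544687409124265
 nozzle [0.49725429 0.15501558 0.03024731] lat [np.float64(0.0033), np.float64(0.0003), np.float64(0.0009), np.float64(0.0013), np.float64(0.0014), np.float64(0.0015), np.float64(-0.0001), np.float64(-0.0015), np.float64(-0.002)] noz z [0.03013626 0.0354348 ]
side 1115 yaw 109.09756631047865 base [ 0.59613169 -0.12260677] tip [0.49152526 0.17952007] 0.3197235287815725
 nozzle [0.49893065 0.15512448 0.03030446] lat [np.float64(0.0), np.float64(-0.0014), np.float64(-0.0033), np.float64(-0.0029), np.float64(-0.0045), np.float64(-0.0009), np.float64(0.0009), np.float64(0.0006)] noz z [0.03060151 0.03311378]
```

Call:
{"fn": "move_arm", "kwargs": {"motion": [[0, 0, -0.1, 0, 0, -0.02], [0, 0, -0.1, 0, 0, -0.02], [0, 0, -0.1, 0, 0, -0.02], [0, 0.1, 0, 0, 0, -0.02], [0, 0.1, 0, 0, 0, -0.02], [0, 0, 0, 0, 0, -0.02]], "jaw": 40, "force": 15}}

```text
time_s: 0.7
tcp_pos: [0.2229, -0.5851, 0.3208]
ee_rot: [-0.002, 0.861, 0.509, 0.001]
ft_force: [-0.7, 0.2, -1.4]
finger_gap: 0.528
finger_force: 0.0
```

```bash
cat >> h.py <<'E'
from scipy.spatial.transform import Rotation as Ro
from scipy.linalg import logm,expm
def pose(s):
    T=np.eye(4);q=s['ee_rot'];T[:3,:3]=Ro.from_quat([*q[1:],q[0]]).as_matrix();T[:3,3]=s['tcp_pos'];return T
def tool(g,yaw,tau,depth=.0188):
    "grasp point g, cartridge heading yaw, tilt tau (deg)"
    u=np.array([np.cos(np.radians(yaw)),np.sin(np.radians(yaw)),0]);k=np.array([0,0,1.]);t=np.radians(tau)
    z=-np.cos(t)*k+np.sin(t)*u;x=np.cos(t)*u+np.sin(t)*k
    T=np.eye(4);T[:3,:3]=np.c_[x,np.cross(z,x),z];T[:3,3]=np.array(g)+depth*z;return T
def rows(T0,T1):
    D=np.linalg.inv(T0)@T1
    for n in range(1,40):
        A=expm(np.real(logm(D))/n);r=Ro.from_matrix(A[:3,:3]).as_rotvec();p=A[:3,3]
        if np.linalg.norm(p)<.045 and np.linalg.norm(r)<np.radians(8): break
    print(n,'rows of',np.r_[p/.4,r/(2*np.pi)].round(4).tolist())
    W=[(T0@np.linalg.matrix_power(A,i))[:3,3].round(3).tolist() for i in range(0,n+1,3)];print(W);return n,A
E
python3 - <<'E'
from h import *
from rig import manip
s=manip.get_state();print(np.round(s['joint_positions'],3))
P=cloud(np.load('top0.npz')).reshape(-1,3);
for y in np.arange(-.6,.1,.1):
    q=P[(P[:,0]>.4)&(P[:,0]<.8)&(P[:,1]>y)&(P[:,1]<y+.1)];print(y.round(1),np.percentile(q[:,2],99.5).round(3))
rows(pose(s),tool([.602,-.144,.31],108,50))
rows(pose(s),tool([.602,-.144,.31],108,0))
E
```

```text
[-1.298e+00  2.780e-01  9.230e-01  1.000e-03  1.946e+00 -7.950e-01]
-0.6 0.522
-0.5 0.498
-0.4 0.236
-0.3 0.21
-0.2 0.054
-0.1 0.056
-0.0 0.055
14 rows of [0.0862, 0.0581, 0.0378, 0.004, 0.0093, -0.0087]
[[0.223, -0.585, 0.321], [0.331, -0.519, 0.28], [0.426, -0.431, 0.257], [0.506, -0.325, 0.253], [0.567, -0.209, 0.272]]
14 rows of [0.0889, 0.0591, 0.0054, -0.0, -0.0001, -0.0093]
[[0.223, -0.585, 0.321], [0.333, -0.519, 0.315], [0.429, -0.435, 0.308], [0.51, -0.336, 0.302], [0.572, -0.224, 0.296]]
```

Call:
{"fn": "move_arm", "kwargs": {"motion": [[0.089, 0.059, 0.005, 0, 0, -0.0093], [0.089, 0.059, 0.005, 0, 0, -0.0093], [0.089, 0.059, 0.005, 0, 0, -0.0093], [0.089, 0.059, 0.005, 0, 0, -0.0093], [0.089, 0.059, 0.005, 0, 0, -0.0093], [0.089, 0.059, 0.005, 0, 0, -0.0093], [0.089, 0.059, 0.005, 0, 0, -0.0093], [0.089, 0.059, 0.005, 0, 0, -0.0093], [0.089, 0.059, 0.005, 0, 0, -0.0093], [0.089, 0.059, 0.005, 0, 0, -0.0093], [0.089, 0.059, 0.005, 0, 0, -0.0093], [0.089, 0.059, 0.005, 0, 0, -0.0093]]}}

```text
time_s: 1.9
tcp_pos: [0.572, -0.2222, 0.3004]
ee_rot: [-0.001, 0.635, 0.772, -0.0]
ft_force: [0.8, -0.8, -0.4]
finger_gap: 0.427
finger_force: 0.0
```

```bash
python3 - <<'E'
from h import *
from rig import manip
s=manip.get_state();print(s['time_s'],np.round(s['joint_positions'],3),s['tcp_pos'])
rows(pose(s),tool([.602,-.144,.31],108,50))
E
```

```text
1.9 [-0.463  0.237  1.013 -0.     1.893 -0.656] [ 0.57203154 -0.22222796  0.30037018]
7 rows of [0.0282, 0.0168, 0.0119, 0.0012, 0.0198, -0.0026]
[[0.572, -0.222, 0.3], [0.584, -0.184, 0.29], [0.594, -0.143, 0.294]]
```

Call:
{"fn": "move_arm", "kwargs": {"motion": [[0.028, 0.017, 0.012, 0.0012, 0.0198, -0.0026], [0.028, 0.017, 0.012, 0.0012, 0.0198, -0.0026], [0.028, 0.017, 0.012, 0.0012, 0.0198, -0.0026], [0.028, 0.017, 0.012, 0.0012, 0.0198, -0.0026], [0.028, 0.017, 0.012, 0.0012, 0.0198, -0.0026], [0.028, 0.017, 0.012, 0.0012, 0.0198, -0.0026], [0.028, 0.017, 0.012, 0.0012, 0.0198, -0.0026], [0, 0, 0, 0, 0, 0]]}}

```text
time_s: 2.7
tcp_pos: [0.5981, -0.1331, 0.2926]
ee_rot: [-0.346, 0.534, 0.73, 0.249]
ft_force: [0.3, -0.4, -2.0]
finger_gap: 0.422
finger_force: 0.0
```

```bash
python3 - <<'E'
from h import *
from rig import manip
s=manip.get_state();print(s['time_s'],np.round(s['joint_positions'],3),s['tcp_pos']);T=pose(s);print(T.round(3))
print('to mid');rows(T,tool([.55,0.05,.25],108,-20))
print('to above grasp');rows(tool([.55,0.05,.25],108,-20),tool([.498,.153,.12],108,-20))
print('direct');rows(T,tool([.498,.153,.12],108,-35))
E
```

```text
2.7 [-0.591  0.657  0.7    0.766  2.388 -0.49 ] [ 0.59808741 -0.1330583   0.29256642]
[[-0.19   0.952 -0.24   0.598]
 [ 0.608  0.307  0.733 -0.133]
 [ 0.771 -0.007 -0.637  0.293]
 [ 0.     0.     0.     1.   ]]
to mid
9 rows of [0.0452, 0.0029, 0.0345, -0.0001, -0.0217, -0.0001]
[[0.598, -0.133, 0.293], [0.581, -0.068, 0.299], [0.564, -0.005, 0.277], [0.552, 0.044, 0.232]]
to above grasp
4 rows of [0.0948, -0.011, 0.052, 0.0, 0.0, 0.0]
[[0.552, 0.044, 0.232], [0.513, 0.121, 0.135]]
direct
11 rows of [0.062, -0.0016, 0.0606, -0.0001, -0.0216, -0.0001]
[[0.598, -0.133, 0.293], [0.565, -0.035, 0.29], [0.534, 0.053, 0.246], [0.511, 0.118, 0.169]]
```

Call:
{"fn": "move_arm", "kwargs": {"motion": [[0.062, -0.0016, 0.0606, 0, -0.0216, 0], [0.062, -0.0016, 0.0606, 0, -0.0216, 0], [0.062, -0.0016, 0.0606, 0, -0.0216, 0], [0.062, -0.0016, 0.0606, 0, -0.0216, 0], [0.062, -0.0016, 0.0606, 0, -0.0216, 0], [0.062, -0.0016, 0.0606, 0, -0.0216, 0], [0.062, -0.0016, 0.0606, 0, -0.0216, 0], [0.062, -0.0016, 0.0606, 0, -0.0216, 0], [0.062, -0.0016, 0.0606, 0, -0.0216, 0], [0.062, -0.0016, 0.0606, 0, -0.0216, 0], [0.062, -0.0016, 0.0606, 0, -0.0216, 0], [0, 0, 0, 0, 0, 0]]}}

```text
time_s: 3.9
tcp_pos: [0.4963, 0.144, 0.1007]
ee_rot: [0.246, 0.554, 0.774, -0.185]
ft_force: [-0.6, -0.1, -1.2]
finger_gap: 0.424
finger_force: 0.0
```

```bash
python3 - <<'E'
from h import *
from rig import manip
s=manip.get_state();print(s['time_s'],np.round(s['joint_positions'],3));T=pose(s);print(T.round(3))
rows(T,tool([.498,.153,.028],108,-35))
f=manip.grab_frame('side');np.savez('side1.npz',**f);cv2.imwrite('pics/side1.png',cv2.resize(f['pixels'][130:330,160:400,::-1],None,fx=3,fy=3))
f=manip.grab_frame('top');np.savez('top1.npz',**f)
E
```

```text
3.9 [ 0.56   0.188  1.606 -0.602  1.537  0.312]
[[-0.266  0.948  0.175  0.496]
 [ 0.766  0.318 -0.558  0.144]
 [-0.585 -0.014 -0.811  0.101]
 [ 0.     0.     0.     1.   ]]
2 rows of [0.0613, 0.0067, 0.0915, -0.0005, 0.0011, 0.0013]
[[0.496, 0.144, 0.101]]
```

View pics/side1.png

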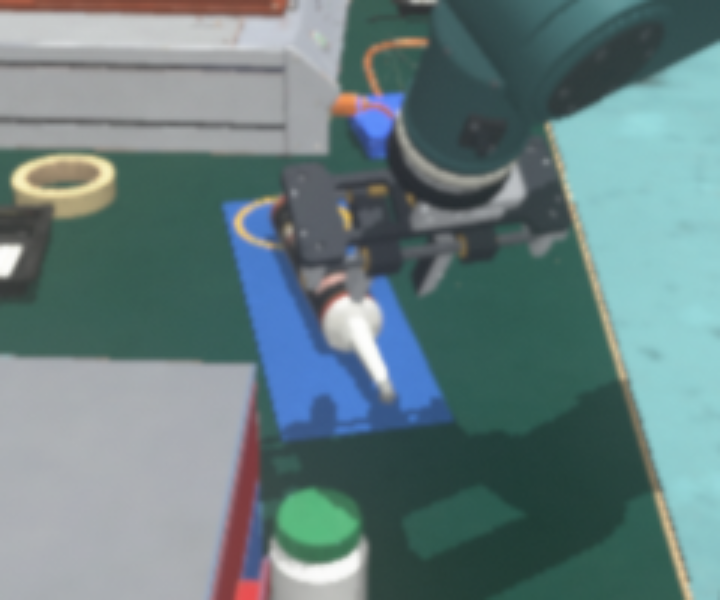

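The fingers sit open above the nozzle, with the tip at crop (388,398) and the nozzle root at about (358,335). The path to the mat is clear. I'll check the tip position against the ray.

```bash
python3 - <<'E'
from h import *
from rig import manip
f=np.load('side1.npz')
print(ray_plane(f,[[160+388/3,130+396/3],[160+360/3,130+340/3]],.027))
rows(pose(manip.get_state()),tool([.498,.153,.028],108,-35))
E
```

```text
[[0.49140653 0.17470712 0.027     ]
 [0.51419506 0.10023808 0.027     ]]
3 rows of [0.0465, 0.0002, 0.0647, 0.0001, 0.0006, 0.0002]
[[0.501, 0.142, 0.108], [0.501, 0.143, 0.013]]
```

Call:
{"fn": "move_arm", "kwargs": {"motion": [[0.031, 0, 0.0485, 0, 0, 0], [0.031, 0, 0.0485, 0, 0, 0], [0.031, 0, 0.0485, 0, 0, 0], [0.031, 0, 0.0485, 0, 0, 0], [0, 0, 0, 0, 0, 0], [0, 0, 0, 0, 0, 0]]}}

```text
time_s: 4.6
tcp_pos: [0.5054, 0.1365, 0.0192]
ee_rot: [0.248, 0.562, 0.769, -0.178]
ft_force: [0.4, -0.2, -0.0]
finger_gap: 0.428
finger_force: 0.0
```

```bash
python3 - <<'E'
from h import *
from rig import manip
f=manip.grab_frame('side');s=manip.get_state();print(s['time_s'],s['tcp_pos'],s['ft_force'],pose(s).round(3)[:3,2])
cv2.imwrite('pics/side2.png',cv2.resize(f['pixels'][170:310,200:380,::-1],None,fx=4,fy=4))
E
```

```text
4.65 [0.50552016 0.13704581 0.01945774] [-0.24614383 -0.47139481  0.06565251] [ 0.183 -0.552 -0.814]
```

View pics/side2.png

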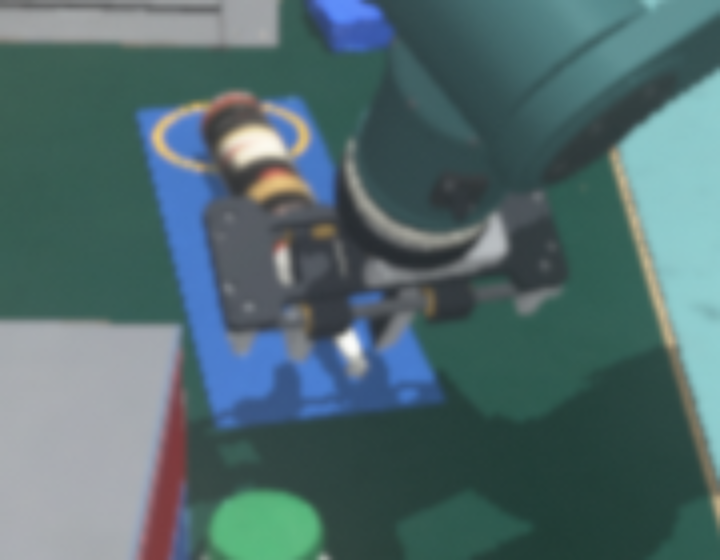

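The nozzle at (350,350) lies between the fingers, with the base and ring visible behind. I'll go 6 mm lower and close.

Call:
{"fn": "move_arm", "kwargs": {"motion": [[0.01, 0, 0.012, 0, 0, 0], [0, 0, 0, 0, 0, 0], [0, 0, 0, 0, 0, 0]]}}

```text
time_s: 4.95
tcp_pos: [0.5032, 0.1379, 0.0103]
ee_rot: [0.247, 0.56, 0.77, -0.179]
ft_force: [-0.6, -0.1, 0.3]
finger_gap: 0.426
finger_force: 0.0
```

Call:
{"fn": "move_arm", "kwargs": {"motion": [[0, 0, 0, 0, 0, 0], [0, 0, 0, 0, 0, 0], [0, 0, 0, 0, 0, 0], [0, 0, 0, 0, 0, 0], [0, 0, 0, 0, 0, 0], [0, 0, 0, 0, 0, 0], [0, 0, 0, 0, 0, 0], [0, 0, 0, 0, 0, 0]], "jaw": 0, "force": 15}}

```text
time_s: 5.75
tcp_pos: [0.5029, 0.1378, 0.0098]
ee_rot: [0.247, 0.56, 0.77, -0.18]
ft_force: [0.1, 1.0, -0.6]
finger_gap: 0.107
finger_force: 14.8
```

```bash
python3 - <<'E'
from h import *
from rig import manip
s=manip.get_state();T=pose(s);print(s['time_s'],T.round(3),s['ft_force'],s['finger_gap'],s['finger_force'],np.round(s['joint_positions'],3))
g=T[:3,3]-.0188*T[:3,2];print('g',g)
# arc: pivot 0.285 behind g along cartridge axis, at mat top
b=np.array([.595,-.121]);u=b-g[:2];L=np.linalg.norm(u);u=-u/L;yaw=np.degrees(np.arctan2(u[1],u[0]));print('L',L,'yaw',yaw)
y=T[:3,1];print('tool y',y,'u.y',u@y[:2])
u=np.r_[np.cos(np.radians(108)),np.sin(np.radians(108)),0];pv=g-.286*u;pv[2]=.003;print('pivot',pv,'final base',pv-.024*u,'ring',[.589,-.152])
ax=np.cross(u,[0,0,1]);R=lambda a:Ro.from_rotvec(ax*np.radians(a)).as_matrix()
T1=np.eye(4);T1[:3,:3]=R(88)@T[:3,:3];T1[:3,3]=pv+R(88)@(T[:3,3]-pv);print(ax);rows(T,T1)
E
```

```text
5.75 [[-0.25   0.951  0.18   0.503]
 [ 0.774  0.308 -0.553  0.138]
 [-0.582  0.    -0.813  0.01 ]
 [ 0.     0.     0.     1.   ]] [ 0.06138182  1.01833363 -0.57508162] 0.10741291870289427 14.764326744916616 [ 0.543  0.288  1.685 -0.616  1.373  0.419]
g [0.49955763 0.14819739 0.02505332]
L 0.2856159662570274 yaw 109.52166593679254
tool y [9.51351013e-01 3.08108761e-01 4.91625138e-04] u.y -0.027509392889080813
pivot [ 0.58793649 -0.12380477  0.003     ] final base [ 0.5953529  -0.14663013  0.003     ] ring [0.589, -0.152]
[ 0.95105652  0.30901699 -0.        ]
11 rows of [-0.0629, 0.0001, -0.0724, 0.0, 0.0222, -0.0]
[[0.503, 0.138, 0.01], [0.511, 0.113, 0.121], [0.533, 0.046, 0.212], [0.564, -0.049, 0.267]]
```

Call:
{"fn": "move_arm", "kwargs": {"motion": [[-0.0302, 0, -0.0373, 0, 0.0111, 0], [-0.0302, 0, -0.0373, 0, 0.0111, 0], [-0.0302, 0, -0.0373, 0, 0.0111, 0], [-0.0302, 0, -0.0373, 0, 0.0111, 0], [-0.0302, 0, -0.0373, 0, 0.0111, 0], [-0.0302, 0, -0.0373, 0, 0.0111, 0], [-0.0302, 0, -0.0373, 0, 0.0111, 0], [-0.0302, 0, -0.0373, 0, 0.0111, 0], [-0.0302, 0, -0.0373, 0, 0.0111, 0], [-0.0302, 0, -0.0373, 0, 0.0111, 0], [0, 0, 0, 0, 0, 0]]}}

```text
time_s: 6.85
tcp_pos: [0.5258, 0.0695, 0.1868]
ee_rot: [-0.029, 0.59, 0.807, 0.024]
ft_force: [0.5, 0.3, -1.1]
finger_gap: 0.117
finger_force: 14.9
```

```bash
python3 - <<'E'
from h import *
from rig import manip
f=manip.grab_frame('side');s=manip.get_state();T=pose(s);print(s['time_s'],s['ft_force'],s['finger_gap'],s['finger_force'],np.round(s['joint_positions'],3));print(T.round(3))
g=T[:3,3]-.0188*T[:3,2];pv=np.array([.588,-.124,.003]);print('g',g,'dist to pivot',np.linalg.norm(g-pv),np.hypot(.285,.024))
cv2.imwrite('pics/side3.png',cv2.resize(f['pixels'][90:310,160:400,::-1],None,fx=2.5,fy=2.5))
E
```

```text
6.9 [ 0.36945575 -0.46570515 -1.48276509] 0.10737191115770152 14.740813642856665 [-0.021  0.057  1.444  0.072  1.663 -0.325]
[[-0.304  0.952 -0.021  0.525]
 [ 0.95   0.305  0.072  0.071]
 [ 0.075  0.001 -0.997  0.185]
 [ 0.     0.     0.     1.   ]]
g [0.52512885 0.06945208 0.20411514] dist to pivot 0.2860485765484337 0.2860087411251621
```

View pics/side3.png

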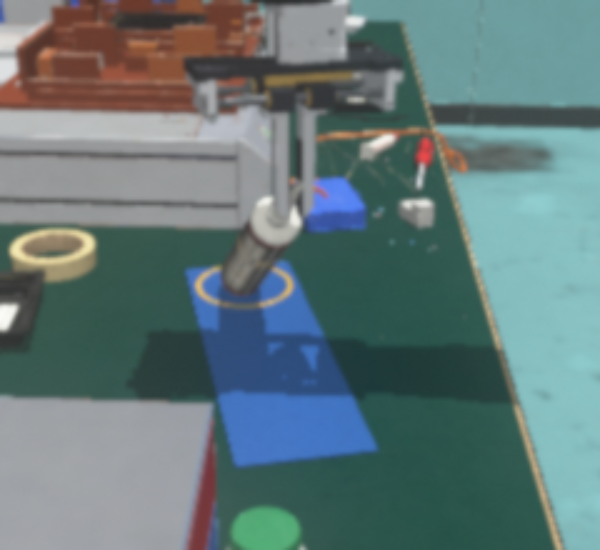

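The cartridge is tipped about 40° with its base inside the ring at (240,285). I'll continue the arc.

Call:
{"fn": "move_arm", "kwargs": {"motion": [[-0.0302, 0, -0.0373, 0, 0.0111, 0], [-0.0302, 0, -0.0373, 0, 0.0111, 0], [-0.0302, 0, -0.0373, 0, 0.0111, 0], [-0.0302, 0, -0.0373, 0, 0.0111, 0], [-0.0302, 0, -0.0373, 0, 0.0111, 0], [-0.0302, 0, -0.0373, 0, 0.0111, 0], [-0.0302, 0, -0.0373, 0, 0.0111, 0], [-0.0302, 0, -0.0373, 0, 0.0111, 0], [-0.0302, 0, -0.0373, 0, 0.0111, 0], [-0.0302, 0, -0.0373, 0, 0.0111, 0], [0, 0, 0, 0, 0, 0], [0, 0, 0, 0, 0, 0]]}}

```text
time_s: 8.1
tcp_pos: [0.5752, -0.0841, 0.2734]
ee_rot: [-0.306, 0.545, 0.749, 0.221]
ft_force: [-0.7, 0.7, -2.0]
finger_gap: 0.114
finger_force: 14.8
```

```bash
python3 - <<'E'
from h import *
from rig import manip
f=manip.grab_frame('side');t=manip.grab_frame('top');np.savez('side4.npz',**f);np.savez('top4.npz',**t)
s=manip.get_state();T=pose(s);print(s['time_s'],s['ft_force'],s['finger_gap'],s['finger_force'],np.round(s['joint_positions'],3));print(T.round(3))
g=T[:3,3]-.0188*T[:3,2];pv=np.array([.588,-.124,.003]);print('g',g,'dist to pivot',np.linalg.norm(g-pv))
a=cv2.resize(f['pixels'][90:310,180:340,::-1],(400,550));b=cv2.resize(t['pixels'][120:285,230:350,::-1],(400,550));cv2.imwrite('pics/s4.png',np.hstack([a,b]))
# body points: in column near ring
for n,q in(('side',f),('top',t)):
    P=cloud(q).reshape(-1,3);P=P[(np.hypot(P[:,0]-.59,P[:,1]+.15)<.07)&(P[:,2]>.015)&(P[:,2]<.22)]
    for z in np.arange(.02,.22,.04):
        m=P[abs(P[:,2]-z)<.02]
        if len(m)>5: print(n,z.round(2),len(m),m.mean(0).round(4),m.min(0).round(3)[:2],m.max(0).round(3)[:2])
E
```

```text
8.2 [ 0.14296869 -0.67953852 -2.83483748] 0.1149573744619001 14.706142065406311 [-0.531  0.493  0.926  0.636  2.247 -0.571]
[[-0.219  0.951 -0.217  0.575]
 [ 0.681  0.309  0.664 -0.084]
 [ 0.699 -0.002 -0.715  0.274]
 [ 0.     0.     0.     1.   ]]
g [ 0.57900831 -0.09602072  0.28700588] dist to pivot 0.28552238575344885
side 0.02 120 [ 0.5938 -0.123   0.0274] [ 0.571 -0.14 ] [ 0.618 -0.113]
side 0.06 204 [ 0.5908 -0.1178  0.0599] [ 0.567 -0.141] [ 0.618 -0.108]
side 0.1 209 [ 0.5882 -0.1102  0.1   ] [ 0.564 -0.13 ] [ 0.612 -0.099]
side 0.14 232 [ 0.5863 -0.1034  0.14  ] [ 0.564 -0.122] [ 0.61  -0.093]
side 0.18 250 [ 0.5843 -0.0969  0.1804] [ 0.561 -0.115] [ 0.609 -0.087]
top 0.02 20 [ 0.5746 -0.1505  0.0264] [ 0.533 -0.166] [ 0.6   -0.125]
top 0.06 36 [ 0.5732 -0.145   0.0593] [ 0.565 -0.16 ] [ 0.596 -0.119]
top 0.1 41 [ 0.5712 -0.1381  0.0995] [ 0.563 -0.154] [ 0.596 -0.111]
top 0.14 42 [ 0.5696 -0.1314  0.141 ] [ 0.561 -0.148] [ 0.593 -0.103]
top 0.18 48 [ 0.5676 -0.1254  0.1812] [ 0.559 -0.142] [ 0.59  -0.098]
```

View pics/s4.png

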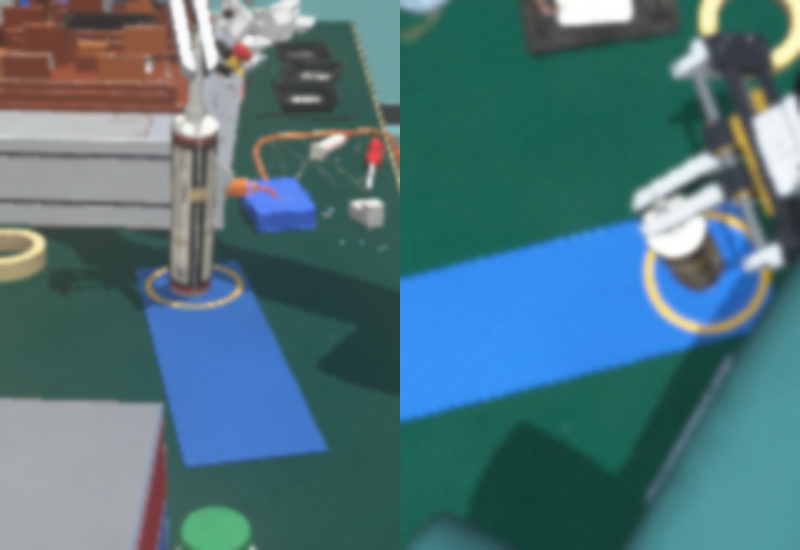

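The cartridge leans about 10°, matching the commanded 80°, and its base is inside the ring. I'll do the last 10° slowly.

Call:
{"fn": "move_arm", "kwargs": {"motion": [[-0.0148, 0, -0.0189, 0, 0.00555, 0], [-0.0148, 0, -0.0189, 0, 0.00555, 0], [-0.0148, 0, -0.0189, 0, 0.00555, 0], [-0.0148, 0, -0.0189, 0, 0.00555, 0], [-0.0148, 0, -0.0189, 0, 0.00555, 0], [0, 0, 0, 0, 0, 0], [0, 0, 0, 0, 0, 0]]}}

```text
time_s: 8.9
tcp_pos: [0.5898, -0.1294, 0.2772]
ee_rot: [-0.369, 0.524, 0.719, 0.268]
ft_force: [0.6, 0.5, -2.8]
finger_gap: 0.116
finger_force: 14.7
```

```bash
cat > lean.py <<'E'
from h import *
from rig import manip
f=manip.grab_frame('side')
s=manip.get_state();T=pose(s);print(s['time_s'],s['ft_force'],s['finger_gap'],s['finger_force'],np.round(s['joint_positions'],3));print(T.round(3))
print('g',T[:3,3]-.0188*T[:3,2])
P=cloud(f).reshape(-1,3);P=P[(np.hypot(P[:,0]-.59,P[:,1]+.15)<.06)&(P[:,2]>.02)&(P[:,2]<.21)]
# least-squares cylinder r=24 mm: x0+a z, y0+b z
from scipy.optimize import least_squares
def res(p):
    d=np.array([p[2],p[3],1.]);d/=np.linalg.norm(d);return np.linalg.norm(np.cross(P-[p[0],p[1],.003],d),axis=1)-.024
r=least_squares(res,[.595,-.147,0,0],loss='soft_l1',f_scale=.001);p=r.x
print(len(P),'base',p[:2],'lean deg x,y',np.degrees(p[2:]),'res',np.median(abs(res(p))),'ring dist',np.hypot(p[0]-.589,p[1]+.152))
E
python3 lean.py
```

```text
8.95 [ 0.63053973 -0.16909307 -1.91520071] 0.11359932036307101 14.679064897354692 [-0.605  0.661  0.76   0.797  2.383 -0.512]
[[-0.18   0.951 -0.251  0.59 ]
 [ 0.556  0.308  0.772 -0.129]
 [ 0.812 -0.001 -0.584  0.278]
 [ 0.     0.     0.     1.   ]]
g [ 0.59443839 -0.1437266   0.28855218]
1100 base [ 0.59396914 -0.14548041] lean deg x,y [0.32249473 0.01196468] res 0.0009156761128202035 ring dist 0.008197402062473205
```

Lean is about 0.3° and the base is 8 mm from the ring centre. The force suggests I still carry some of the weight, so I'll ease down 2 mm before releasing.

Call:
{"fn": "move_arm", "kwargs": {"motion": [[-0.002, 0, 0.0015, 0, 0, 0], [0, 0, 0, 0, 0, 0], [-0.002, 0, 0.0015, 0, 0, 0], [0, 0, 0, 0, 0, 0], [0, 0, 0, 0, 0, 0]]}}

```text
time_s: 9.45
tcp_pos: [0.5895, -0.13, 0.2768]
ee_rot: [-0.369, 0.523, 0.72, 0.269]
ft_force: [-0.3, -0.2, 0.5]
finger_gap: 0.111
finger_force: 14.9
```

```bash
python3 lean.py
```

```text
9.5 [0.13983844 0.3486267  1.05434932] 0.11467918002270053 14.909672490798584 [-0.607  0.661  0.761  0.797  2.382 -0.516]
[[-0.181  0.951 -0.25   0.589]
 [ 0.555  0.309  0.773 -0.13 ]
 [ 0.812  0.001 -0.583  0.277]
 [ 0.     0.     0.     1.   ]]
g [ 0.59416083 -0.14457477  0.28781152]
1114 base [ 0.59243004 -0.14118388] lean deg x,y [ 0.62109342 -0.95596384] res 0.000923717386027742 ring dist 0.011346963388399856
```

Call:
{"fn": "move_arm", "kwargs": {"motion": [[0, 0, 0, 0, 0, 0], [0, 0, 0, 0, 0, 0], [0, 0, 0, 0, 0, 0]], "force": 3}}

```text
time_s: 9.8
tcp_pos: [0.5895, -0.1301, 0.2767]
ee_rot: [-0.369, 0.523, 0.72, 0.269]
ft_force: [1.2, 0.1, 2.1]
finger_gap: 0.124
finger_force: 3.1
```

Call:
{"fn": "move_arm", "kwargs": {"motion": [[0, 0, 0, 0, 0, 0], [0, 0, 0, 0, 0, 0], [0, 0, 0, 0, 0, 0], [0, 0, 0, 0, 0, 0], [0, 0, 0, 0, 0, 0]], "jaw": 45}}

```text
time_s: 10.3
tcp_pos: [0.5896, -0.1302, 0.276]
ee_rot: [-0.369, 0.523, 0.72, 0.269]
ft_force: [-1.2, -0.7, -0.5]
finger_gap: 0.469
finger_force: 0.0
```

```bash
python3 lean.py
```

```text
10.35 [ 0.22522957 -0.34660149 -0.14631431] 0.4764425870032478 0.0 [-0.607  0.662  0.762  0.796  2.381 -0.516]
[[-0.18   0.951 -0.25   0.59 ]
 [ 0.555  0.308  0.773 -0.13 ]
 [ 0.812  0.    -0.583  0.276]
 [ 0.     0.     0.     1.   ]]
g [ 0.59427374 -0.14470853  0.28697784]
1113 base [ 0.59221788 -0.14144369] lean deg x,y [ 0.48450914 -0.54209933] res 0.0009116986333701504 ring dist 0.011035869221811708
```

Standing free. I'll back off along the tool's own axis, which goes up and away.

Call:
{"fn": "move_arm", "kwargs": {"motion": [[0, 0, -0.03, 0, 0, 0], [0, 0, -0.05, 0, 0, 0], [0, 0, -0.06, 0, 0, 0], [0, 0, -0.06, 0, 0, 0], [0, 0, 0, 0, 0, 0], [0, 0, 0, 0, 0, 0], [0, 0, 0, 0, 0, 0], [0, 0, 0, 0, 0, 0]]}}

```text
time_s: 11.15
tcp_pos: [0.6093, -0.191, 0.3226]
ee_rot: [-0.37, 0.523, 0.72, 0.269]
ft_force: [0.2, -0.4, -0.2]
finger_gap: 0.481
finger_force: 0.0
```

```bash
python3 lean.py; python3 - <<'E'
from rig import manip
import cv2
f=manip.grab_frame('side');cv2.imwrite('pics/s5.png',f['pixels'][...,::-1])
E
```

```text
11.2 [ 1.29604099  0.3207241  -0.01847088] 0.4771419965662016 0.0 [-0.653  0.824  0.411  0.951  2.539 -0.332]
[[-0.18   0.951 -0.251  0.609]
 [ 0.554  0.309  0.773 -0.191]
 [ 0.813 -0.    -0.583  0.323]
 [ 0.     0.     0.     1.   ]]
g [ 0.61408371 -0.20553265  0.33375757]
1127 base [ 0.59265598 -0.14140096] lean deg x,y [-0.1190684  0.2950992] res 0.0009000045687027475 ring dist 0.011211865319211327
```

View pics/s5.png

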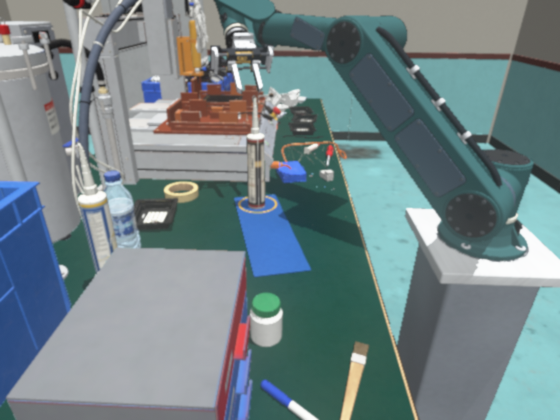

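The cartridge stands upright in the ring with its base at (257,205). The gripper is clear of it, and the jar (266,320) and blue box (292,172) haven't moved.

```bash
python3 -c "
from rig import manip
print(manip.close_job())"
```

```text
the job is handed in; nothing more can be done
None
```

The cartridge stands upright on its own, measured about 11 mm from the ring's centre and within 0.5° of vertical; the gripper is clear, the jar and blue box are where they were, and the job is handed in (no verdict was returned).

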